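# Stand the sample jars in their drip dishes

## Task

Stand each of the four wide-mouthed amber jars upright in the white drip dish of its own size, flat on the dish's floor: the largest jar in the largest dish, the next largest in the next, and so on down to the smallest. Set the jars down without dropping them or tipping them over, and leave the steel beaker and the narrow-necked bottle where they stand.

Things in the scene. Friction and masses are not known exactly. Their poses are not given: they have to be found in the camera images.
- jar_30_mid (a point): The smallest of the four wide-mouthed jars: an upright straight-sided cylinder of amber glass with a flush white screw cap, 30 mm in diameter over its whole height, cap included, and 64 mm tall, cap 22 mm high, at most 0.4 kg. This point is its centre, 32 mm above its underside; z is up along the jar. Loose. Best gripped across the cap, so that the fingers stay above the dish's rim when it is set down.
- dish_30: The smallest of the four round white ceramic drip dishes, the one for the 30 mm jar: 62 mm across outside, 54 mm inside, with a flat inner floor 3 mm above the bench and a rim 10 mm above the bench. Fixed to the bench. Origin: centre of its underside, on the bench; z is up.
- jar_41_mid (a point): The second smallest of the four wide-mouthed jars: an upright straight-sided cylinder of amber glass with a flush white screw cap, 41 mm in diameter over its whole height, cap included, and 70 mm tall, cap 22 mm high, at most 0.4 kg. This point is its centre, 35 mm above its underside; z is up along the jar. Loose. Best gripped across the cap, so that the fingers stay above the dish's rim when it is set down.
- dish_41: The second smallest of the four round white ceramic drip dishes, the one for the 41 mm jar: 73 mm across outside, 65 mm inside, with a flat inner floor 3 mm above the bench and a rim 10 mm above the bench. Fixed to the bench. Origin: centre of its underside, on the bench; z is up.
- jar_52_mid (a point): The second largest of the four wide-mouthed jars: an upright straight-sided cylinder of amber glass with a flush white screw cap, 52 mm in diameter over its whole height, cap included, and 76 mm tall, cap 22 mm high, at most 0.4 kg. This point is its centre, 38 mm above its underside; z is up along the jar. Loose. Best gripped across the cap, so that the fingers stay above the dish's rim when it is set down.
- dish_52: The second largest of the four round white ceramic drip dishes, the one for the 52 mm jar: 84 mm across outside, 76 mm inside, with a flat inner floor 3 mm above the bench and a rim 10 mm above the bench. Fixed to the bench. Origin: centre of its underside, on the bench; z is up.
- jar_63_mid (a point): The largest of the four wide-mouthed jars: an upright straight-sided cylinder of amber glass with a flush white screw cap, 63 mm in diameter over its whole height, cap included, and 82 mm tall, cap 22 mm high, at most 0.4 kg. This point is its centre, 41 mm above its underside; z is up along the jar. Loose. Best gripped across the cap, so that the fingers stay above the dish's rim when it is set down.
- dish_63: The largest of the four round white ceramic drip dishes, the one for the 63 mm jar: 95 mm across outside, 87 mm inside, with a flat inner floor 3 mm above the bench and a rim 10 mm above the bench. Fixed to the bench. Origin: centre of its underside, on the bench; z is up.
- beaker_mid (a point): Bystander: an open, empty steel beaker, 70 mm across and 85 mm tall, standing loose among the jars. This point is its centre, 42 mm above the bench. To be left alone.
- flask_mid (a point): Bystander: a narrow-necked amber glass bottle, body 60 mm across, neck 22 mm, white cap 26 mm across, 110 mm tall, the tallest thing among the jars, loose. This point is on its axis, 55 mm above the bench. To be left alone. (Low small clutter, at most 20 mm high, also lies between the places: a stopper, a pen, a timer, a scoop; nothing else near the jars is taller.)
Things that resemble listed ones, but are neither listed nor needed, are in the scene too. Leave any red look-alike of the part that bears jar_30_mid alone. What is shaped like the part that bears jar_52_mid but turquoise is not meant.

How it is judged:
By the outcome, as a careful person would: the job done as asked, in the order asked, and still so for the second after the job is handed in, with the robot touching nothing.
It also fails if it takes over 109 s, if anything falls off the work surface, if the arm or the gripper's body presses on something with over 40 N, if the wrist force passes 120 N, or if a joint passes its speed limit or range.

## Robot

A 6-joint arm with a two-finger parallel gripper is mounted at the origin on the work surface. World frame = base frame: x ahead of the robot, y to its left, z up, the work surface at z = 0. Lengths are in m, angles in rad, forces in N, time in s.
With the tool pointing down it reaches from about 0.35 to 0.85 m from the base axis. Payload 8.1 kg.
Tool frame: the origin (TCP) lies on the centre line of the jaws, within the pads' length; the fingertips stand robot.finger_overhang ahead of it and the grasp point (between the pads) lies 5 mm behind it (robot.finger_overhang is the distance from the TCP to the fingertips, in m); z points along the fingers, y is the direction in which the jaws open and shut (so a half turn about z gives the same grasp; the last joint's range is limited). The gripper opens to 93 mm and grips with 3 to 60 N. Pads are 15 mm wide; open, the fingers measure 128 mm over their backs; the gripper's body (75 mm by 188 mm) begins 65 mm behind the grasp point.
Start: joints at [-0.085, 0.13, 1.488, -0, 1.523, -0.085], TCP at [0.6, 0, 0.233] pointing down, gripper open.
Joint ranges: [-2.96, 2.96], [-0.89, 2.26], [0.02, 2.5], [-1.34, 4.48], [0, 2.73], [-2.66, 2.66]. Speed limits (rad/s): [2.39, 2.39, 2.79, 3.14, 3.14, 3.14].

## Interface

Orientations are given as a rotation vector (axis times angle).
In Python, from plant import robot gives the robot as it stands. The module is installed in compiled form; this text tells all that it offers.
- The arm moves only by the tool carry_out, never from a script. Its argument "commands" is a list that holds one entry, the list of rows, each a list of 4 numbers: the shift along the tool's x, y, z in cm, then the turn about the tool's z in degrees. In form: [[[tx, ty, tz, roll], ...]]. A call has 1 to 20 rows; each row shifts and turns the commanded pose from where the row before left it, along the tool's axes as they then stand; what a row does not reach is not made up. A row lasts 1/12 s, in which the tool goes at most 41.7 mm and 7.16 degrees, less where a joint would pass 70% of its speed; a pose out of reach is approached as far as the arm can. A call is refused whole if a number of a shift passes 4.17 or a number of a turn 7.16, either way. A call with a gripper value outside its range is refused whole. "claw" is the finger opening in cm, from 0 to 9.3, set as the call begins (left out, the last holds). The fingers move at their own pace and stop on an object; "grip_force" is the grip in N (left out, the last holds). Time passes only in rows, so rows that do not move let the fingers close. It gives the time, the measured TCP pose, the force and the opening at its end, in the units of the state.
- robot.read_state(): the state, without advancing time (a new reading comes with each control period).
- robot.read_camera(name): name is "scene" or "side" or "wrist"; returns the picture (384x512x3 uint8, red, green, blue); there is no depth.
- robot.camera_params(name): a dict with "mtx" (3x3 intrinsics, pixels), "R" (3x3) and "t" (3): a world point X has camera coordinates R X + t. Camera axes: x right, y down, z forward; pixel columns grow to the right and rows downward; lengths in m; the calibration is good to about 2 mm. A picture is of the moment at which its call begins: read the wrist's pose just before it. camera_params takes no time and is no camera call; for the wrist camera it gives the pose at the moment of the call.
- robot.close_job(): hands the job in, once; it reports no verdict.
The state is a dict: "t": time; "q": joint angles; "dq": joint speeds; "joint_torque": joint torques, N m; "tool_pos": TCP position; "orientation": TCP orientation; "force": force on the tool from outside, world axes, zero at the start; "wrist_torque": the same for the moment, N m; "opening": finger opening in m.
Only numpy, scipy, OpenCV 4.12 (cv2) and the standard library are available. Lean on these libraries where they do the work, as an engineer would, in place of code of your own. Each camera call takes 0.05 s, during which the arm holds its last target.

## Working session

There is one attempt and no reset: what is moved stays moved. The work goes in short steps, Python scripts to look and compute and a tool call to move; the robot and the scene stay as the last step left them, time stands still between calls to the robot, and variables do not carry over. Pictures are saved under pics/ and viewed, and the job is handed in when it is done.

Besides the shell and the picture viewer there is one more tool, called as name(argument=value, ...), one argument or row to a line, values as JSON. carry_out: Moves the arm, as the interface text tells. Its arguments: {"type":"object","properties":{"commands":{"type":"array","items":{"type":"array","items":{"type":"array","items":{"type":"number"}}}},"claw":{"type":"number"},"grip_force":{"type":"number"}},"required":["commands"]}

```bash
mkdir -p pics; cat > h.py <<'E'
from plant import robot
import numpy as np, cv2
def save(n,f):
    im=robot.read_camera(n); cv2.imwrite(f,im[:,:,::-1]); return im
def ray(p,uv,z):
    M=p['mtx'];R=np.array(p['R']);t=np.array(p['t'])
    d=R.T@np.linalg.inv(M)@np.array([uv[0],uv[1],1.]);c=-R.T@t
    s=(z-c[2])/d[2];return c+s*d
def proj(p,X):
    x=p['mtx']@(np.array(p['R'])@np.array(X)+np.array(p['t']));return x[:2]/x[2]
E
python3 - <<'E'
from h import *
s=robot.read_state();print({k:np.round(v,4) for k,v in s.items()},robot.finger_overhang)
for n in ["scene","side","wrist"]:
    p=robot.camera_params(n);print(n,np.round(p['mtx'],1).tolist(),(-np.array(p['R']).T@p['t']).round(3),np.round(p['R'],3).tolist())
    save(n,f"pics/{n}0.png")
E
```

```text
{'t': np.float64(0.0), 'q': array([-0.0854,  0.1312,  1.4892, -0.    ,  1.523 , -0.0854]), 'dq': array([ 0.0011, -0.0005, -0.0003,  0.0014, -0.0001, -0.0004]), 'joint_torque': array([-1.60000e-03, -5.59853e+01, -4.91756e+01,  7.67000e-02,
        3.59000e-02, -3.00000e-04]), 'tool_pos': array([0.5995, 0.    , 0.2316]), 'orientation': array([-2.2205e+00, -2.2205e+00,  1.8000e-03]), 'force': array([-0.5812,  0.1797, -0.3242]), 'wrist_torque': array([ 0.0269, -0.0232,  0.0127]), 'opening': np.float64(0.093)} 0.014
scene [[418.0, 0.0, 259.4], [0.0, 418.0, 188.9], [0.0, 0.0, 1.0]] [1.521 0.349 0.907] [[-0.328, 0.945, -0.012], [0.587, 0.194, -0.786], [-0.74, -0.264, -0.618]]
side [[350.8, 0.0, 259.3], [0.0, 350.8, 192.7], [0.0, 0.0, 1.0]] [0.335 0.678 0.737] [[-0.963, -0.269, 0.006], [-0.192, 0.671, -0.716], [0.189, -0.691, -0.698]]
wrist [[329.8, 0.0, 256.7], [0.0, 329.8, 191.4], [0.0, 0.0, 1.0]] [0.602 0.077 0.383] [[1.0, 0.001, -0.002], [0.001, -0.96, 0.281], [-0.002, -0.281, -0.96]]
```

View pics/scene0.png

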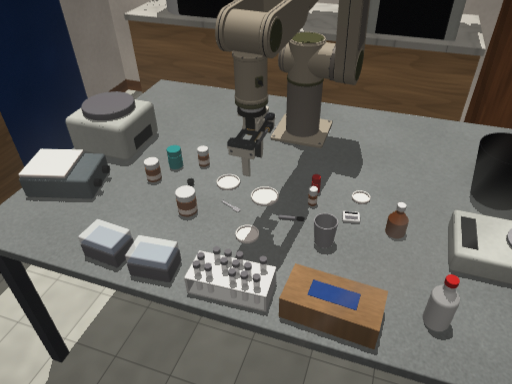

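View pics/side0.png

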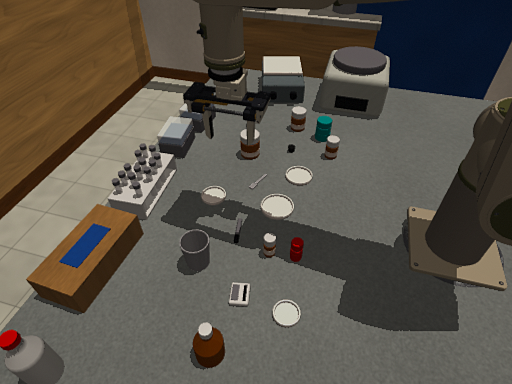

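View pics/wrist0.png

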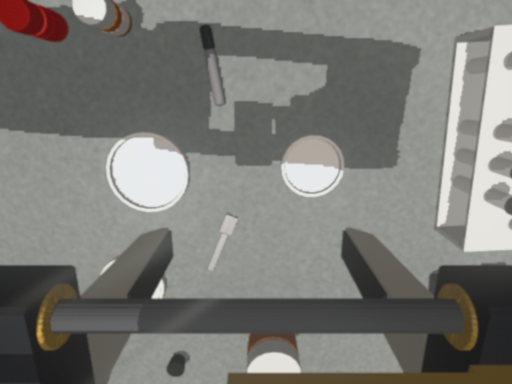

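The scene view shows the jars at about (152,169), (186,200), (203,156) and (313,197). The dishes are at (228,182), (264,195), (247,233) and (361,197). Next I'll enlarge both views.

```bash
python3 - <<'E'
from h import *
a=cv2.imread('pics/scene0.png')[130:260,130:430]; cv2.imwrite('pics/sc1.png',cv2.resize(a,(800,347),interpolation=cv2.INTER_CUBIC))
a=cv2.imread('pics/side0.png')[90:340,170:370]; cv2.imwrite('pics/si1.png',cv2.resize(a,(480,600),interpolation=cv2.INTER_CUBIC))
E
```

```text
(no output)
```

View pics/sc1.png

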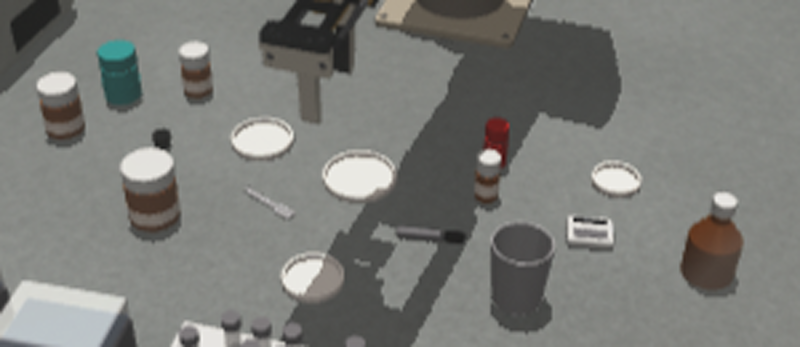

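View pics/si1.png

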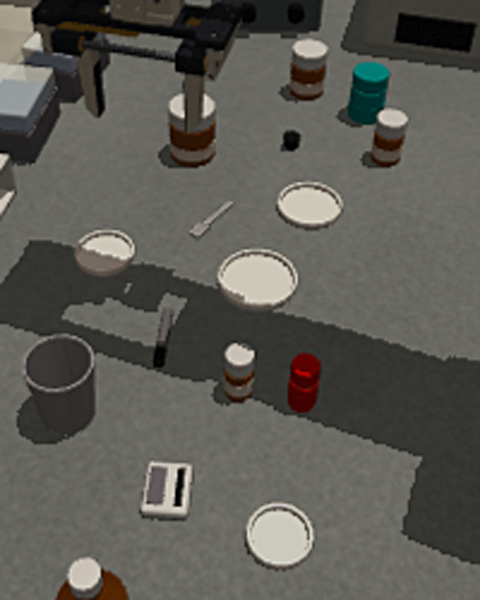

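```bash
cat >> h.py <<'E'
from scipy.optimize import least_squares
def mask(im,v=0):
    hsv=cv2.cvtColor(im,cv2.COLOR_RGB2HSV)
    return ((hsv[:,:,2]>v)&(hsv[:,:,1]<70)).astype(np.uint8)
def fitc(p,pts,z,r=None,farfrac=True):
    P=np.array([ray(p,q,z) for q in pts])[:,:2]
    c=-np.array(p['R']).T@np.array(p['t'])
    x=P.mean(0)
    for _ in range(4):
        if farfrac:
            d=(P-x)@((x-c[:2])/np.linalg.norm(x-c[:2])); k=d>0.0
        else: k=np.ones(len(P),bool)
        Q=P[k]
        if r is None:
            s=least_squares(lambda a:np.hypot(*(Q-a[:2]).T)-a[2],[*x,0.03],loss='soft_l1',f_scale=.001); 
        else:
            s=least_squares(lambda a:np.hypot(*(Q-a[:2]).T)-r,x,loss='soft_l1',f_scale=.001)
        x=s.x[:2]
    return s.x, np.sqrt(np.mean(s.fun**2))
E
python3 - <<'E'
from h import *
for n in ['scene','side']:
    im=cv2.imread(f'pics/{n}0.png')[:,:,::-1].copy();p=robot.camera_params(n)
    m=mask(im,150)
    cs,_=cv2.findContours(m,cv2.RETR_EXTERNAL,cv2.CHAIN_APPROX_NONE)
    print(n)
    for c in cs:
        a=cv2.contourArea(c)
        if 40<a<900:
            x,y,w,h=cv2.boundingRect(c);g=ray(p,(x+w/2,y+h/2),0.01)
            if 0.3<g[0]<.95 and abs(g[1])<.6: print((x,y,w,h),a,g[:2].round(3), np.round(fitc(p,c[:,0],0.01)[0],4))
E
```

```text
scene
(433, 285, 27, 21) 193.5 [0.718 0.576] [0.7225 0.5703 0.0349]
(232, 278, 12, 14) 63.0 [0.859 0.048] [0.8446 0.042  0.0083]
(198, 270, 11, 14) 54.5 [ 0.864 -0.052] [ 0.8492 -0.0615  0.007 ]
(184, 263, 13, 18) 98.5 [ 0.859 -0.094] [-4.58300e-01  1.16247e+02  3.00000e-02]
(242, 260, 34, 37) 458.0 [0.82  0.094] [0.7804 0.0782 0.0311]
(198, 250, 33, 39) 399.5 [ 0.829 -0.034] [ 0.9408 -0.0595  0.167 ]
(235, 224, 17, 17) 169.5 [ 0.666 -0.01 ] [ 0.6494 -0.0126  0.0222]
(78, 219, 52, 29) 798.0 [ 0.806 -0.416] [ 0.807  -0.4357  0.0539]
(343, 210, 17, 12) 105.5 [0.486 0.291] [0.4569 0.2824 0.03  ]
(351, 190, 20, 13) 168.5 [0.377 0.305] [0.3719 0.3039 0.0305]
(250, 186, 28, 19) 362.5 [ 0.475 -0.008] [ 0.4681 -0.0098  0.0458]
(175, 185, 20, 13) 180.0 [ 0.54  -0.274] [ 0.5369 -0.2784  0.0325]
(216, 173, 24, 16) 264.0 [ 0.438 -0.156] [ 0.434  -0.1587  0.0417]
(144, 157, 15, 9) 85.5 [ 0.415 -0.481] [ 0.411  -0.4861  0.027 ]
side
(198, 322, 14, 14) 122.5 [0.531 0.389] [0.5317 0.3884 0.0138]
(0, 303, 19, 28) 200.5 [0.948 0.479] [0.9878 0.4601 0.0041]
(273, 299, 28, 26) 530.5 [0.372 0.304] [0.3739 0.3042 0.0299]
(18, 289, 16, 18) 48.0 [0.947 0.432] [-5.81814e+01  7.62800e+00  3.00000e-02]
(229, 282, 21, 22) 348.5 [0.487 0.288] [0.4872 0.2826 0.0229]
(264, 233, 12, 9) 62.0 [0.459 0.113] [0.461  0.1157 0.0149]
(261, 194, 33, 23) 545.0 [ 0.468 -0.005] [ 0.47   -0.0073  0.0459]
(203, 186, 23, 12) 120.5 [ 0.661 -0.008] [ 0.6613 -0.0061  0.0286]
(146, 170, 30, 46) 109.0 [0.811 0.04 ] [ 1.3859 -0.0132  0.03  ]
(286, 166, 27, 17) 335.5 [ 0.433 -0.155] [ 0.4354 -0.1564  0.0407]
(107, 152, 66, 52) 601.5 [ 0.904 -0.003] [-3.0306779e+03  1.2044378e+03  3.0000000e-02]
(328, 135, 12, 8) 53.5 [ 0.352 -0.376] [ 0.3541 -0.3757  0.0198]
(292, 106, 14, 8) 67.5 [ 0.507 -0.532] [ 0.5086 -0.5325  0.026 ]
  return _methods._mean(a, axis=axis, dtype=dtype,
  ret = ret.dtype.type(ret / rcount)
```

```bash
python3 - <<'E'
from h import *
im={};P={}
def blob(n,c,v,rad):
    m=mask(im[n],v).copy(); k=np.zeros_like(m); cv2.circle(k,c,rad,1,-1); m&=k
    nn,l,st,ce=cv2.connectedComponentsWithStats(m); i=1+np.argmax(st[1:,4])
    cs,_=cv2.findContours((l==i).astype(np.uint8),cv2.RETR_EXTERNAL,cv2.CHAIN_APPROX_NONE)
    return cv2.convexHull(max(cs,key=len))[:,0],st[i]
for n in ['scene','side']:
    im[n]=cv2.imread(f'pics/{n}0.png')[:,:,::-1].copy();P[n]=robot.camera_params(n)
J={'j30':(.064,.015,(313,190),(269,238),120),'j41':(.070,.0205,(203,150),(333,140),140),'j52':(.076,.026,(152,161),(299,110),140),'j63':(.082,.0315,(186,192),(250,136),140),
'd41':(.01,.0365,(247,233),(213,195),125),'d30':(.01,.031,(361,196),(287,312),150),'d52':(.01,.042,(228,181),(299,175),150),'d63':(.01,.0475,(264,195),(277,206),150)}
for k,(z,r,a,b,v) in J.items():
    for n,c in (('scene',a),('side',b)):
        h,st=blob(n,c,v,20)
        # dense hull
        pts=np.concatenate([np.linspace(h[i-1],h[i],6)[:-1] for i in range(len(h))])
        x,e=fitc(P[n],pts,z,r); x2,e2=fitc(P[n],pts,z,None)
        print(k,n,st[:4],x.round(4),round(e*1e3,1),'free',x2.round(4), np.round(fitc(P[n],pts,z,None,False)[0],4))
E
```

```text
j30 scene [315 178  19  32] [0.3785 0.1766] 0.1 free [ 4.4522e+01 -8.6442e+01  3.0000e-02] [0.4667 0.0876 0.1313]
j30 side [264 233  12   9] [0.4521 0.1566] 1.2 free [0.4522 0.1548 0.0138] [0.452  0.1543 0.0136]
j41 scene [185 143  23  20] [ 0.34   -0.3052] 6.0 free [ 0.3686 -0.305   0.0436] [ 0.3786 -0.3008  0.0482]
j41 side [328 135  12   8] [ 0.3542 -0.2887] 1.4 free [ 0.3534 -0.2914  0.0182] [ 0.3534 -0.2902  0.019 ]
j52 scene [143 156  16  10] [ 0.4907 -0.4272] 1.1 free [ 0.4904 -0.4274  0.0257] [ 0.4922 -0.4261  0.0268]
j52 side [292 106  15   8] [ 0.4934 -0.4228] 1.2 free [ 0.4944 -0.4259  0.0233] [ 0.4936 -0.4249  0.0241]
j63 scene [174 182  21  16] [ 0.6069 -0.2409] 5.3 free [ 0.5874 -0.2557  0.0113] [ 0.6149 -0.2305  0.0335]
j63 side [240 129   7  10] [ 0.6159 -0.2251] 5.2 free [ 0.6393 -0.2392  0.0063] [ 0.6199 -0.2256  0.0278]
d41 scene [227 213  32  37] [ 0.6124 -0.0215] 3.4 free [ 0.6241 -0.0177  0.047 ] [ 0.6429 -0.0181  0.0616]
d41 side [203 186  23  13] [0.6599 0.0009] 4.9 free [ 0.6623 -0.0055  0.0325] [ 0.6614 -0.0072  0.0316]
d30 scene [351 190  20  13] [0.3717 0.3039] 0.8 free [0.3706 0.3039 0.0302] [0.3736 0.3038 0.0319]
d30 side [273 299  28  26] [0.3739 0.3048] 0.5 free [0.3739 0.3037 0.0302] [0.3737 0.3036 0.0301]
d52 scene [216 173  24  16] [ 0.4326 -0.1587] 0.7 free [ 0.4319 -0.159   0.0414] [ 0.4346 -0.1578  0.0433]
d52 side [286 166  27  17] [ 0.4354 -0.1556] 1.1 free [ 0.4353 -0.1572  0.0409] [ 0.4353 -0.1575  0.0407]
d63 scene [250 186  28  19] [ 0.4691 -0.0095] 1.1 free [ 0.4682 -0.0099  0.0467] [ 0.47   -0.0097  0.0477]
d63 side [261 194  33  23] [ 0.4697 -0.0063] 1.0 free [ 0.4703 -0.0087  0.0457] [ 0.4698 -0.0092  0.0456]
  return _methods._mean(a, axis=axis, dtype=dtype,
  ret = ret.dtype.type(ret / rcount)
```

carry_out(
  commands=[
    [[-4,0.2,0,0],[-4,0.2,0,0],[-4,0.2,0,0],[-4,0.2,0,0],[-4,0.2,0,0],[-3.5,0.2,0,0],[0,0,0,0],[0,0,0,0]],
  ],
  claw=9.3,
  grip_force=25,
)

```text
t: 0.82
tool_pos: [0.6113, -0.2371, 0.2317]
orientation: [-2.224, -2.217, 0.001]
force: [-0.5, 0.1, -0.9]
opening: 0.0925
```

```bash
python3 - <<'E'
from h import *
p=robot.camera_params('wrist');import pickle;pickle.dump(p,open('w1.pkl','wb'))
save('wrist','pics/w1.png');save('side','pics/side1.png');save('scene','pics/scene1.png')
s=robot.read_state();print(s['tool_pos'],s['t'])
E
```

```text
[ 0.61202839 -0.2338285   0.23234831] 0.9667
```

View pics/w1.png

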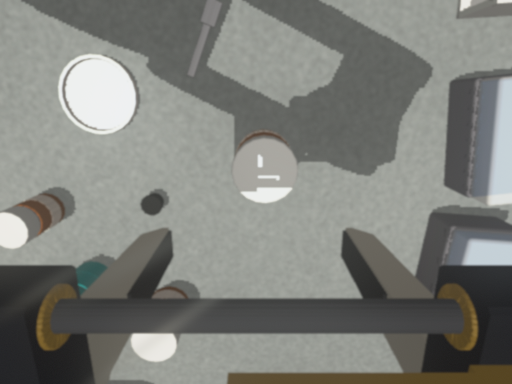

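View pics/side1.png

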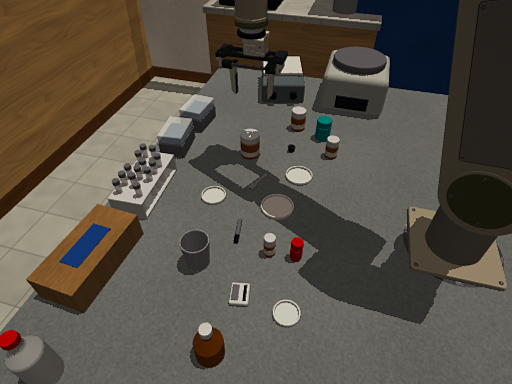

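```bash
cat >> h.py <<'E'
def hough(im,p,c,z,r,win=70):
    # circle in the image near pixel c with known radius, then cast the rim to plane z
    X=ray(p,c,z); rp=np.linalg.norm(proj(p,X+[r,0,0])-proj(p,X-[r,0,0]))/2
    g=cv2.cvtColor(im,cv2.COLOR_RGB2GRAY)
    x0,y0=max(0,int(c[0]-win)),max(0,int(c[1]-win)); s=g[y0:y0+2*win,x0:x0+2*win]; K=4
    s=cv2.resize(s,None,fx=K,fy=K,interpolation=cv2.INTER_CUBIC)
    h=cv2.HoughCircles(cv2.GaussianBlur(s,(5,5),0),cv2.HOUGH_GRADIENT,1,20,param1=80,param2=15,minRadius=int(rp*K*.92),maxRadius=int(rp*K*1.1))
    out=[]
    if h is not None:
        for q in h[0][:3]:
            u=(q[0]+.5)/K-.5+x0,(q[1]+.5)/K-.5+y0
            out.append((np.round(u,1).tolist(),round(float(q[2])/K,1),ray(p,u,z)[:2].round(4).tolist()))
    return round(rp,1),out
E
python3 - <<'E'
from h import *
import pickle
p=pickle.load(open('w1.pkl','rb'))
im=cv2.imread('pics/w1.png')[:,:,::-1].copy()
print('j63',hough(im,p,(265,168),.082,.0315))
print('d52',hough(im,p,(98,94),.01,.042))
for n in ['scene','side']:
    p=robot.camera_params(n);im=cv2.imread(f'pics/{n}1.png')[:,:,::-1].copy()
    hsv=cv2.cvtColor(im,cv2.COLOR_RGB2HSV)
    for nm,lo,hi in(('red',(0,150,60),(8,255,255)),('turq',(85,120,60),(100,255,255))):
        m=cv2.inRange(hsv,lo,hi);k,l,st,ce=cv2.connectedComponentsWithStats(m);
        for i in range(1,k):
            if st[i,4]>40: x,y,w,h=st[i,:4]; print(n,nm,st[i],ray(p,(x+w/2,y+h/2),.035)[:2].round(3))
side=robot.camera_params('side');sc=robot.camera_params('scene')
print('beaker',ray(side,(195,237),.085),ray(sc,(325,221),.085),'flask',ray(side,(205,330),.11),ray(sc,(402,206),.11))
E
python3 - <<'E'
import cv2
a=cv2.imread('pics/scene1.png')[130:260,130:430]; cv2.imwrite('pics/sc2.png',cv2.resize(a,(800,347),interpolation=cv2.INTER_CUBIC))
E
```

```text
j63 (np.float64(33.8), [([264.20001220703125, 167.8000030517578], 34.6, [0.6204, -0.2254])])
d52 (np.float64(38.6), [([103.80000305175781, 88.19999694824219], 42.1, [0.4481, -0.1528]), ([100.19999694824219, 93.19999694824219], 39.9, [0.4436, -0.158]), ([101.0, 98.19999694824219], 35.7, [0.4437, -0.1632])])
scene red [312 174   9  18  89] [0.383 0.151]
scene red [445 274  15  14 152] [0.686 0.584]
scene turq [171 146   9   7  56] [ 0.345 -0.412]
side red [290 237  14  24 203] [0.382 0.149]
side red [  0 330  21  21 317] [0.888 0.526]
side turq [317 116  15   9 102] [ 0.398 -0.445]
beaker [0.61678573 0.21813558 0.085     ] [0.61810249 0.22684688 0.085     ] flask [0.50332664 0.43036873 0.11      ] [0.51143889 0.42950305 0.11      ]
```

View pics/sc2.png

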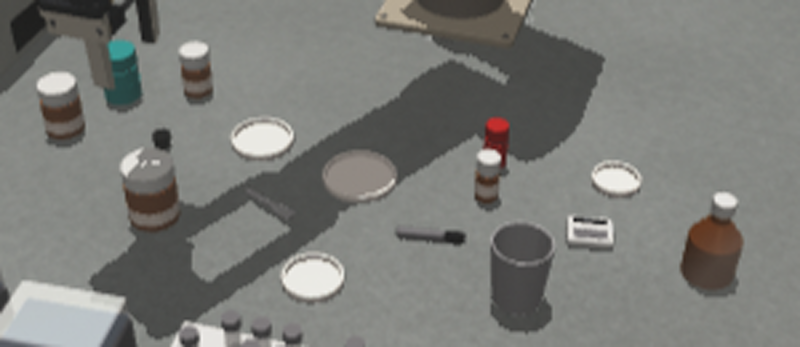

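```bash
python3 - <<'E'
from h import *
s=robot.read_state();p=robot.camera_params('wrist');im=save('wrist','pics/w2.png')
print(s['tool_pos'],s['dq'].round(4),s['orientation'])
def wf(im,p,c,z,r,v=120,rad=60):
    m=(cv2.cvtColor(im,cv2.COLOR_RGB2GRAY)>v).astype(np.uint8);k=np.zeros_like(m);cv2.circle(k,c,rad,1,-1);m&=k
    n,l,st,ce=cv2.connectedComponentsWithStats(m);i=1+np.argmax(st[1:,4])
    cs,_=cv2.findContours((l==i).astype(np.uint8),cv2.RETR_EXTERNAL,cv2.CHAIN_APPROX_NONE)
    h=cv2.convexHull(max(cs,key=len))[:,0];pts=np.concatenate([np.linspace(h[j-1],h[j],6)[:-1] for j in range(len(h))])
    return st[i],ce[i].round(1),fitc(p,pts,z,r,False),fitc(p,pts,z,None,False)
for v in (130,150,170): print(v,'d52',wf(im,p,(98,94),.01,.042,v,50)); print('j63',wf(im,p,(265,168),.082,.0315,v,45))
print(hough(im,p,(265,168),.082,.0315,45))
for n in ('scene','side'):
    q=robot.camera_params(n);i2=cv2.imread(f'pics/{n}1.png')[:,:,::-1].copy()
    for nm,c,z,r in (('d41',(247,233) if n=='scene' else (213,195),.01,.0365),('d52',(228,181) if n=='scene' else (299,175),.01,.042),('j63',(187,192) if n=='scene' else (250,136),.082,.0315)):
        print(n,nm,wf(i2,q,c,z,r,130,20)[2:], np.round(hough(i2,q,c,z,r,30)[1][:1] and hough(i2,q,c,z,r,30)[1][0][2],4))
E
```

```text
[ 0.61202839 -0.2338285   0.23234831] [ 0.0174 -0.0069  0.0003 -0.0019 -0.0009 -0.0025] [-2.21993177e+00 -2.22180799e+00 -3.27260649e-04]
130 d52 (array([  48,   44,  101,  101, 7626], dtype=int32), array([97.4, 94.2]), (array([ 0.44134874, -0.15638681]), np.float64(0.011700918240724714)), (array([ 0.44116586, -0.15844222,  0.05337549]), np.float64(0.0025326685827728643)))
j63 (array([ 220,  137,   91,   77, 4884], dtype=int32), array([263.2, 176.6]), (array([ 0.61828227, -0.23448972]), np.float64(0.008952717932970068)), (array([ 0.62155908, -0.22549302,  0.04161161]), np.float64(0.004163544940810906)))
150 d52 (array([  48,   44,  101,  101, 7393], dtype=int32), array([97.1, 94.3]), (array([ 0.44134874, -0.15638681]), np.float64(0.011700918240724714)), (array([ 0.44116586, -0.15844222,  0.05337549]), np.float64(0.0025326685827728643)))
j63 (array([ 220,  138,   91,   76, 4745], dtype=int32), array([263.2, 177.2]), (array([ 0.61785074, -0.23405968]), np.float64(0.008746841799805966)), (array([ 0.62149896, -0.22587725,  0.04136578]), np.float64(0.004774016578990389)))
170 d52 (array([
[... 926 characters left out ...]
60323177, -0.22750633]), np.float64(0.050122462717296444)), (array([ 0.60982141, -0.22299623,  0.08180641]), np.float64(0.012091279967055012))) []
side d41 ((array([ 6.62015173e-01, -6.11719169e-04]), np.float64(0.0010462180753442888)), (array([ 6.61949595e-01, -3.93566947e-04,  3.57267381e-02]), np.float64(0.0006287552228825465))) [0.6569 0.0161]
side d52 ((array([ 0.43565016, -0.15790064]), np.float64(0.001024845762141774)), (array([ 0.43553927, -0.15780019,  0.04154727]), np.float64(0.0008732881918636638))) [ 0.4346 -0.1291]
side j63 ((array([ 0.61586908, -0.22385935]), np.float64(0.007085761488010366)), (array([ 0.62174641, -0.24699101,  0.01230942]), np.float64(0.00472939477566259))) []
```

View pics/w2.png

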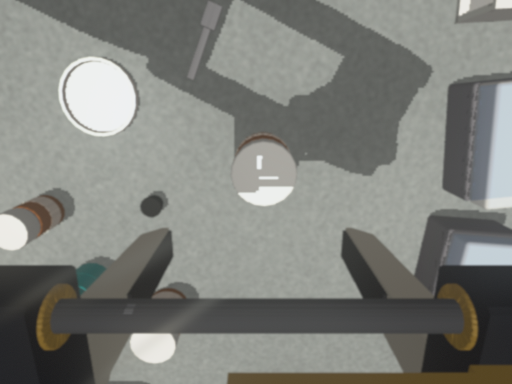

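carry_out(
  commands=[
    [[0.8,0.6,2,0],[0,0,3,0],[0,0,3,0],[0,0,0,0],[0,0,0,0],[0,0,0,0]],
  ],
)

```text
t: 1.52
tool_pos: [0.6188, -0.2265, 0.1545]
orientation: [2.219, 2.222, 0.001]
force: [0.4, -0.1, -0.4]
opening: 0.0928
```

```bash
python3 - <<'E'
from h import *
s=robot.read_state();p=robot.camera_params('wrist');im=save('wrist','pics/w3.png')
print(s['tool_pos'],s['dq'].round(4))
c=proj(p,[.618,-.226,.082]);print(c,hough(im,p,c,.082,.0315,70))
E
```

```text
[ 0.61876488 -0.22646203  0.15450306] [-0.0082 -0.0184 -0.0292  0.0008 -0.0017 -0.0007]
[252.47204517 205.68341404] (np.float64(43.9), [([256.5, 202.5], 45.6, [0.6209, -0.2236]), ([258.0, 207.8000030517578], 40.4, [0.622, -0.2276])])
```

View pics/w3.png

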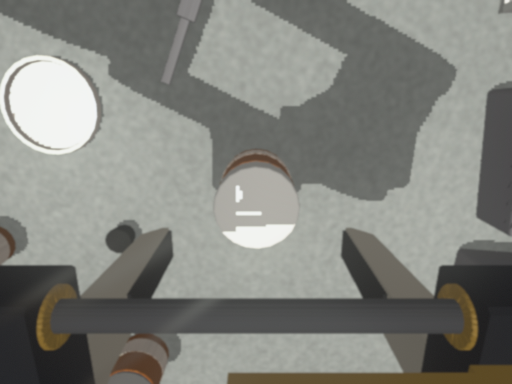

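The cap is centred at about (257,205), on the finger midline. I'll descend and grip.

carry_out(
  commands=[
    [[0,0.1,3,0],[0,0,3,0],[0,0,2,0],[0,0,0.7,0],[0,0,0,0],[0,0,0,0]],
  ],
)

```text
t: 2.07
tool_pos: [0.6202, -0.2275, 0.0679]
orientation: [2.22, 2.22, 0.001]
force: [0.9, 0.3, 0.4]
opening: 0.093
```

carry_out(
  commands=[
    [[0,0,0,0],[0,0,0,0],[0,0,0,0],[0,0,0,0],[0,0,0,0],[0,0,0,0],[0,0,0,0],[0,0,0,0],[0,0,0,0]],
  ],
  claw=5.5,
  grip_force=25,
)

```text
t: 2.82
tool_pos: [0.6192, -0.2271, 0.0662]
orientation: [2.221, 2.221, 0.0]
force: [-2.6, -0.2, 6.3]
opening: 0.0625
```

carry_out(
  commands=[
    [[0,0,-1,0],[0,0,-3,0],[0,0,-4,0],[1.5,-1,0,0],[3,-2.1,0,0],[3,-2.1,0,0],[3,-2.1,0,0],[3,-2.1,0,0],[3,-2.1,0,0],[3,-2.1,0,0],[2,-1.3,0,0],[0,0,0,0],[0,0,0,0],[0,0,0,0]],
  ],
)

```text
t: 3.98
tool_pos: [0.4703, -0.0121, 0.1459]
orientation: [2.22, 2.222, 0.0]
force: [-0.4, 0.3, -2.6]
opening: 0.0627
```

```bash
cat >> h.py <<'E'
def look(k):
    s=robot.read_state();p=robot.camera_params('wrist');im=save('wrist',f'pics/{k}.png')
    print(s['tool_pos'].round(4),'dq',np.abs(s['dq']).max().round(4),'op',s['opening'].round(4),'t',s['t']);return p,im
E
python3 - <<'E'
from h import *
look('w4');save('side','pics/side4.png')
E
```

```text
Traceback (most recent call last):
  File "h.py", line 45, in look
    print(s['tool_pos'].round(4),'dq',np.abs(s['dq']).max().round(4),'op',s['opening'].round(4),'t',s['t']);return p,im
                                                                          ^^^^^^^^^^^^^^^^^^
AttributeError: 'float' object has no attribute 'round'
```

View pics/w4.png

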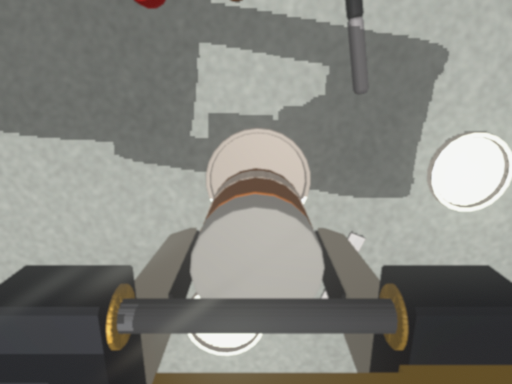

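```bash
sed -i "s/s\['opening'\].round(4)/round(float(s['opening']),4)/" h.py
python3 - <<'E'
from h import *
p,im=look('w5')
print([ (u,ray(p,u,.01).round(4)) for u in ((258.5,180),(207,180),(310,180),(258,128))])
save('side','pics/side5.png')
E
```

```text
[ 0.4704 -0.0125  0.1459] dq 0.013 op 0.0625 t 4.0333
[((258.5, 180), array([ 0.4743, -0.0092,  0.01  ])), ((207, 180), array([ 0.428 , -0.0092,  0.01  ])), ((310, 180), array([ 0.5206, -0.0092,  0.01  ])), ((258, 128), array([0.4738, 0.0369, 0.01  ]))]
```

View pics/w5.png

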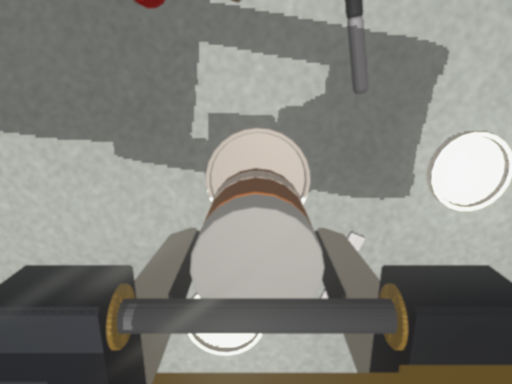

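View pics/side5.png

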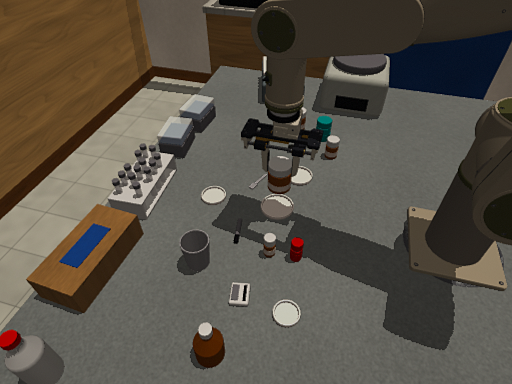

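carry_out(
  commands=[
    [[0.1,0.1,2,0],[0,0,2,0],[0,0,2,0],[0,0,1,0],[0,0,0.3,0],[0,0,0.1,0],[0,0,0.1,0],[0,0,0,0],[0,0,0,0]],
  ],
)

```text
t: 4.88
tool_pos: [0.472, -0.0111, 0.0718]
orientation: [2.22, 2.22, 0.002]
force: [-0.1, -1.0, -2.6]
opening: 0.0622
```

carry_out(
  commands=[
    [[0,0,0.1,0],[0,0,0.05,0],[0,0,0.05,0],[0,0,0,0]],
  ],
)

```text
t: 5.22
tool_pos: [0.4713, -0.011, 0.0692]
orientation: [2.221, 2.221, 0.001]
force: [-1.3, 0.1, 1.9]
opening: 0.0628
```

carry_out(
  commands=[
    [[0,0,0.03,0],[0,0,0,0],[0,0,0,0]],
  ],
)

```text
t: 5.47
tool_pos: [0.4713, -0.011, 0.0691]
orientation: [2.221, 2.221, 0.0]
force: [-3.0, 0.6, 7.1]
opening: 0.0625
```

carry_out(
  commands=[
    [[0,0,0,0],[0,0,0,0],[0,0,0,0],[0,0,0,0],[0,0,0,0],[0,0,0,0],[0,0,-1,0],[0,0,-3,0],[0,0,-4,0],[0,0,-4,0],[0,0,0,0],[0,0,0,0]],
  ],
  claw=9.3,
)

```text
t: 6.47
tool_pos: [0.4733, -0.0113, 0.1925]
orientation: [2.217, 2.217, 0.007]
force: [-0.3, -0.6, -0.5]
opening: 0.0931
```

```bash
python3 - <<'E'
from h import *
p,im=look('w6');save('scene','pics/scene6.png')
E
```

```text
[ 0.4733 -0.0113  0.1925] dq 0.0719 op 0.0931 t 6.4667
```

View pics/w6.png

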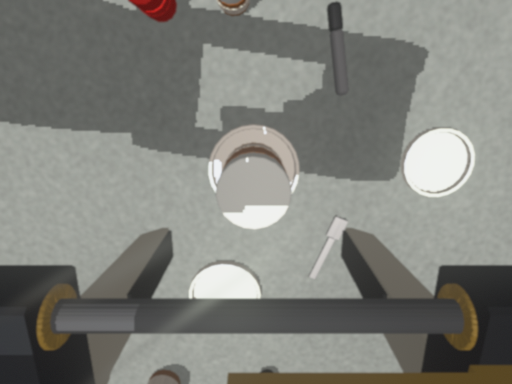

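The jar is standing in the largest dish. For the next grasp I'll locate the turquoise look-alike.

```bash
python3 - <<'E'
from h import *
for n in ['scene','side']:
    p=robot.camera_params(n);im=cv2.imread(f'pics/{n}0.png')[:,:,::-1].copy()
    hsv=cv2.cvtColor(im,cv2.COLOR_RGB2HSV)
    m=cv2.inRange(hsv,(82,110,40),(100,255,255));k,l,st,ce=cv2.connectedComponentsWithStats(m)
    for i in range(1,k):
        if st[i,4]>40:
            x,y,w,h=st[i,:4]; print(n,st[i],ray(p,(x+w/2,y+h/2),.038)[:2].round(3))
E
python3 - <<'E'
import cv2
a=cv2.imread('pics/scene6.png')[130:260,130:430]; cv2.imwrite('pics/sc6.png',cv2.resize(a,(800,347),interpolation=cv2.INTER_CUBIC))
E
```

```text
scene [167 145  13  15 111] [ 0.37  -0.406]
side [315 116  17  26 298] [ 0.394 -0.385]
```

View pics/sc6.png

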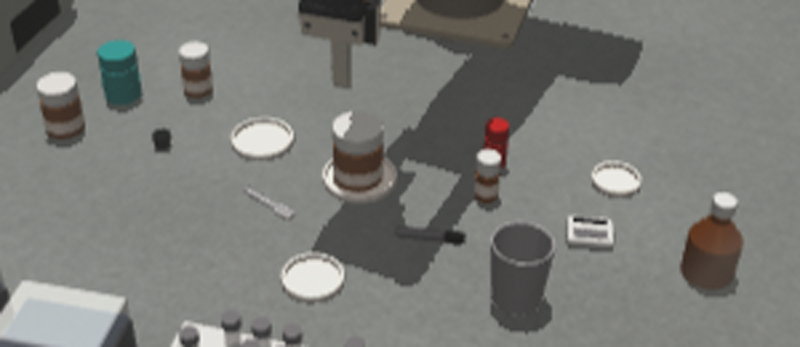

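carry_out(
  commands=[
    [[-2,0.2,0,0],[-4,0.2,0,0],[-4,0.2,0,0],[-4,0.2,0,0],[-4,0.2,0,0],[-4,0.2,0,0],[-4,0.2,0,0],[-4,0.2,0,0],[-4,0.2,0,0],[-4,0.2,0,0],[-2.4,0,0,0],[-1,0,0,0],[0,0,0,0],[0,0,0,0],[0,0,0,0]],
  ],
  claw=8,
)

```text
t: 7.82
tool_pos: [0.491, -0.4231, 0.1874]
orientation: [-2.219, -2.221, -0.001]
force: [-0.4, 0.3, -0.2]
opening: 0.08
```

```bash
python3 - <<'E'
from h import *
p,im=look('w7')
c=proj(p,[.493,-.425,.076]);print(c,hough(im,p,c,.076,.026,60))
E
```

```text
[ 0.491  -0.4231  0.1874] dq 0.0149 op 0.08 t 7.8167
[256.65755126 193.56595458] (np.float64(31.2), [([260.5, 194.1999969482422], 30.2, [0.4962, -0.4256])])
```

View pics/w7.png

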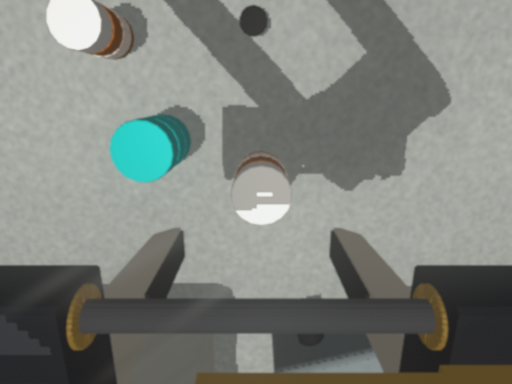

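carry_out(
  commands=[
    [[-0.2,0.3,2,0],[0,0,4,0],[0,0,4,0],[0,0,2,0],[0,0,0.7,0],[0,0,0,0],[0,0,0,0],[0,0,0,0]],
  ],
)

```text
t: 8.53
tool_pos: [0.4956, -0.4279, 0.0644]
orientation: [2.218, 2.219, -0.0]
force: [0.5, -0.2, -0.1]
opening: 0.0797
```

carry_out(
  commands=[
    [[0,0,0,0],[0,0,0,0],[0,0,0,0],[0,0,0,0],[0,0,0,0],[0,0,0,0],[0,0,0,0],[0,0,0,0]],
  ],
  claw=4.4,
)

```text
t: 9.2
tool_pos: [0.4942, -0.4272, 0.0617]
orientation: [2.221, 2.221, -0.0]
force: [0.2, 0.5, 4.1]
opening: 0.0517
```

carry_out(
  commands=[
    [[0,0,-1,0],[0,0,-3,0],[0,0,-4,0],[2,-0.4,0,0],[4,-0.9,0,0],[4,-0.9,0,0],[4,-0.9,0,0],[4,-0.9,0,0],[4,-0.9,0,0],[3,-0.6,0,0],[1.7,-0.3,0,0],[0,0,0,0],[0,0,0,0],[0,0,0,0]],
  ],
)

```text
t: 10.37
tool_pos: [0.4362, -0.1605, 0.1417]
orientation: [2.221, 2.221, -0.0]
force: [0.3, 1.1, -1.2]
opening: 0.0515
```

```bash
python3 - <<'E'
from h import *
p,im=look('w8')
print(proj(p,[.4355,-.158,.01]))
E
```

```text
[ 0.4362 -0.1605  0.1417] dq 0.0171 op 0.0515 t 10.3667
[253.41403574 181.93208113]
```

View pics/w8.png

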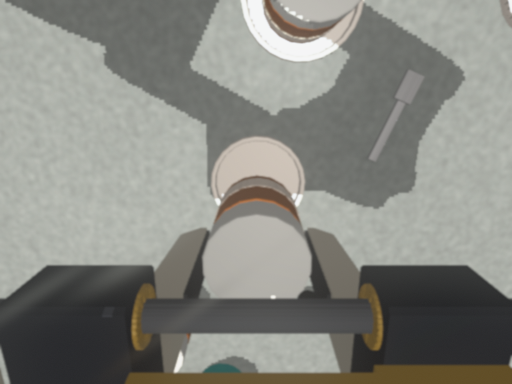

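carry_out(
  commands=[
    [[0,0,2,0],[0,0,2,0],[0,0,2,0],[0,0,1,0],[0,0,0.3,0],[0,0,0.1,0],[0,0,0.1,0],[0,0,0.05,0],[0,0,0.05,0],[0,0,0,0]],
  ],
)

```text
t: 11.25
tool_pos: [0.4366, -0.1603, 0.0661]
orientation: [2.22, 2.22, 0.001]
force: [0.7, 0.6, -1.7]
opening: 0.0519
```

carry_out(
  commands=[
    [[0,0,0.05,0],[0,0,0.05,0],[0,0,0.05,0],[0,0,0,0],[0,0,0,0]],
  ],
)

```text
t: 11.67
tool_pos: [0.4364, -0.1601, 0.0646]
orientation: [2.221, 2.221, 0.0]
force: [-1.7, 0.6, 5.9]
opening: 0.0517
```

Contact is made, so I'll release and retreat toward j41 at about (.354, -.290).

carry_out(
  commands=[
    [[0,0,0,0],[0,0,0,0],[0,0,0,0],[0,0,0,0],[0,0,0,0],[0,0,0,0],[0,0,-1,0],[0,0,-3,0],[0,0,-4,0],[0,0,-4,0],[0,0,0,0],[0,0,0,0]],
  ],
  claw=8,
)

```text
t: 12.67
tool_pos: [0.4381, -0.161, 0.1879]
orientation: [2.217, 2.217, 0.004]
force: [0.5, -0.6, -0.5]
opening: 0.0798
```

```bash
python3 - <<'E'
from h import *
p,im=look('w9')
E
```

```text
[ 0.4381 -0.161   0.1879] dq 0.0719 op 0.0798 t 12.6667
```

View pics/w9.png

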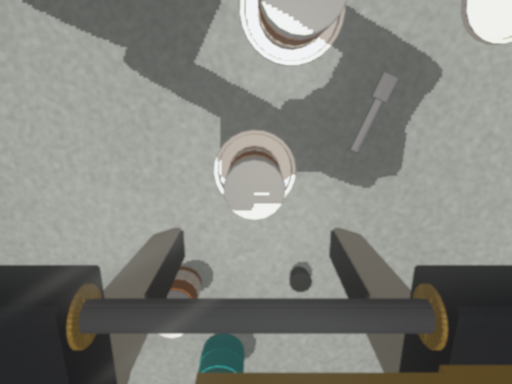

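carry_out(
  commands=[
    [[-2,-1.3,0,0],[-3,-2,0,0],[-3,-2,0,0],[-3,-2,0,0],[-1.9,-1,0,0],[0,0,0,0],[0,0,0,0],[0,0,0,0],[0,0,0,0]],
  ],
  claw=7,
)

```text
t: 13.47
tool_pos: [0.3532, -0.2878, 0.183]
orientation: [-2.219, -2.221, -0.001]
force: [0.4, 0.2, 0.2]
opening: 0.0698
```

```bash
python3 - <<'E'
from h import *
p,im=look('w10')
c=proj(p,[.354,-.290,.070]);print(c,hough(im,p,c,.070,.0205,60))
E
```

```text
[ 0.3532 -0.2878  0.183 ] dq 0.0087 op 0.0698 t 13.4667
[255.17981639 193.32496494] (np.float64(24.5), [([258.5, 193.8000030517578], 25.1, [0.3568, -0.2904])])
```

View pics/w10.png

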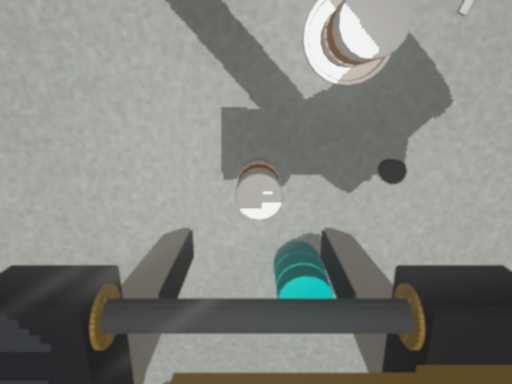

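carry_out(
  commands=[
    [[-0.2,0.2,2,0],[0,0,4,0],[0,0,4,0],[0,0,2,0],[0,0,0.7,0],[0,0,0,0],[0,0,0,0],[0,0,0,0]],
  ],
)

```text
t: 14.18
tool_pos: [0.3565, -0.292, 0.059]
orientation: [2.218, 2.22, 0.0]
force: [-0.3, -1.0, -0.1]
opening: 0.0702
```

carry_out(
  commands=[
    [[0,0,0,0],[0,0,0,0],[0,0,0,0],[0,0,0,0],[0,0,0,0],[0,0,0,0],[0,0,0,0],[0,0,0,0]],
  ],
  claw=3.3,
)

```text
t: 14.85
tool_pos: [0.3551, -0.2912, 0.0571]
orientation: [2.221, 2.221, -0.0]
force: [-0.2, -0.0, 3.5]
opening: 0.0407
```

carry_out(
  commands=[
    [[0,0,-1,0],[0,0,-3,0],[0,0,-4,0],[0,0,-4,0],[1.3,1.4,0,0],[2.6,2.8,0,0],[2.6,2.8,0,0],[2.6,2.8,0,0],[2.6,2.8,0,0],[2.6,2.8,0,0],[2.6,2.8,0,0],[2.6,2.8,0,0],[2.6,2.8,0,0],[2.6,2.8,0,0],[2.6,2.8,0,0],[1.4,1.4,0,0],[0,0,0,0],[0,0,0,0],[0,0,0,0]],
  ],
)

```text
t: 16.43
tool_pos: [0.6624, -0.0044, 0.1767]
orientation: [-2.221, -2.221, 0.002]
force: [0.3, -0.2, -0.9]
opening: 0.0405
```

```bash
python3 - <<'E'
from h import *
p,im=look('w11')
print(proj(p,[.662,-.004,.01]))
E
```

```text
[ 0.6624 -0.0044  0.1767] dq 0.0205 op 0.0405 t 16.4333
[254.39445752 175.13832799]
```

View pics/w11.png

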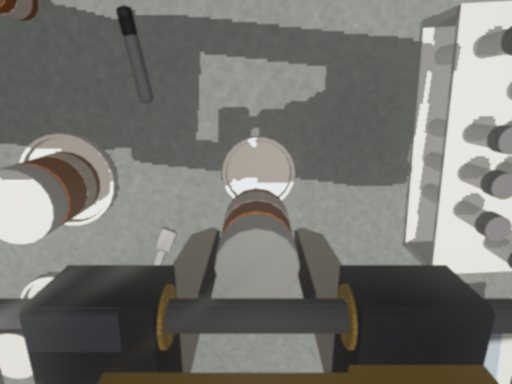

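carry_out(
  commands=[
    [[0.1,0.1,3,0],[0,0,3,0],[0,0,3,0],[0,0,1.5,0],[0,0,0.5,0],[0,0,0.2,0],[0,0,0.1,0],[0,0,0.1,0],[0,0,0.05,0],[0,0,0.05,0],[0,0,0,0]],
  ],
)

```text
t: 17.4
tool_pos: [0.6646, -0.003, 0.0628]
orientation: [2.221, 2.221, 0.001]
force: [-0.4, -0.5, -1.2]
opening: 0.0407
```

carry_out(
  commands=[
    [[0,0,0.1,0],[0,0,0.05,0],[0,0,0.05,0],[0,0,0,0],[0,0,0,0]],
  ],
)

```text
t: 17.82
tool_pos: [0.6641, -0.003, 0.0602]
orientation: [2.221, 2.221, 0.0]
force: [-1.2, -0.0, 2.3]
opening: 0.0405
```

carry_out(
  commands=[
    [[0,0,0.03,0],[0,0,0,0]],
  ],
)

```text
t: 17.98
tool_pos: [0.6641, -0.003, 0.0602]
orientation: [2.221, 2.221, 0.0]
force: [-2.6, 0.4, 6.3]
opening: 0.0406
```

carry_out(
  commands=[
    [[0,0,0,0],[0,0,0,0],[0,0,0,0],[0,0,0,0],[0,0,0,0],[0,0,0,0],[0,0,-1,0],[0,0,-3,0],[0,0,-4,0],[0,0,-4,0],[0,0,0,0],[0,0,0,0]],
  ],
  claw=7,
)

```text
t: 18.98
tool_pos: [0.6667, -0.0032, 0.1852]
orientation: [2.217, 2.217, 0.009]
force: [-0.3, 0.7, -0.5]
opening: 0.0695
```

```bash
python3 - <<'E'
from h import *
p,im=look('w12')
save('side','pics/side12.png')
E
```

```text
[ 0.6667 -0.0032  0.1852] dq 0.074 op 0.0695 t 18.9833
```

View pics/w12.png

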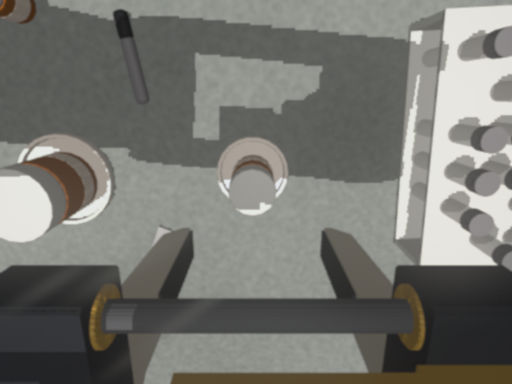

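View pics/side12.png

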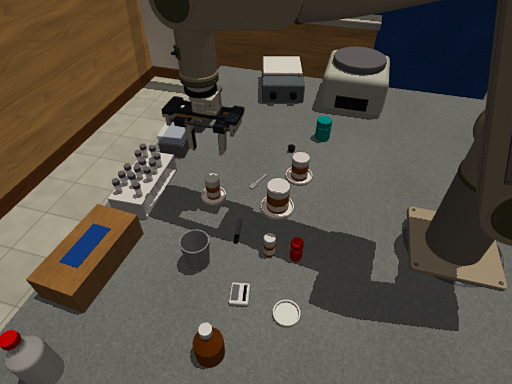

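carry_out(
  commands=[
    [[1.2,-1.6,0,0],[2.3,-3.1,0,0],[2.3,-3.1,0,0],[2.3,-3.1,0,0],[2.3,-3.1,0,0],[2.3,-3.1,0,0],[2.3,-3.1,0,0],[0.9,-1.1,0,0],[0,0,0,0],[0,0,0,0],[0,0,0,0],[0,0,0,0]],
  ],
  claw=5,
)

```text
t: 20.08
tool_pos: [0.4518, 0.1552, 0.1792]
orientation: [2.223, 2.22, -0.001]
force: [0.2, -0.0, -0.1]
opening: 0.0498
```

```bash
python3 - <<'E'
from h import *
p,im=look('w13')
c=proj(p,[.452,.156,.064]);print(c,hough(im,p,c,.064,.015,50))
E
```

```text
[0.4518 0.1552 0.1792] dq 0.0046 op 0.0498 t 20.0833
[254.46324106 188.89422561] (np.float64(17.8), [])
```

View pics/w13.png

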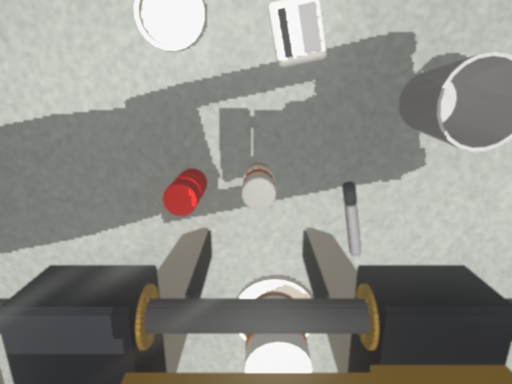

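carry_out(
  commands=[
    [[0,0.15,2,0],[0,0,4,0],[0,0,4,0],[0,0,2,0],[0,0,0.9,0],[0,0,0,0],[0,0,0,0],[0,0,0,0]],
  ],
)

```text
t: 20.8
tool_pos: [0.4544, 0.1562, 0.0526]
orientation: [2.221, 2.22, 0.004]
force: [-0.3, 0.4, 0.4]
opening: 0.05
```

carry_out(
  commands=[
    [[0,0,0,0],[0,0,0,0],[0,0,0,0],[0,0,0,0],[0,0,0,0],[0,0,0,0],[0,0,0,0],[0,0,0,0]],
  ],
  claw=2.2,
)

```text
t: 21.47
tool_pos: [0.4532, 0.1562, 0.0514]
orientation: [2.221, 2.221, 0.002]
force: [0.3, -0.1, 5.8]
opening: 0.0297
```

carry_out(
  commands=[
    [[0,0,-1,0],[0,0,-3,0],[0,0,-4,0],[0,0,-2,0],[1.8,-1,0,0],[3.5,-1.9,0,0],[3.5,-1.9,0,0],[3.5,-1.9,0,0],[2.5,-1.3,0,0],[0,0,0,0],[0,0,0,0],[0,0,0,0],[0,0,0,0]],
  ],
)

```text
t: 22.55
tool_pos: [0.3729, 0.3032, 0.1506]
orientation: [2.222, 2.22, -0.0]
force: [0.8, -0.6, -0.7]
opening: 0.0295
```

```bash
python3 - <<'E'
from h import *
p,im=look('w14')
print(proj(p,[.373,.304,.01]))
E
```

```text
[0.3729 0.3032 0.1506] dq 0.0131 op 0.0295 t 22.55
[254.46412599 181.3318658 ]
```

View pics/w14.png

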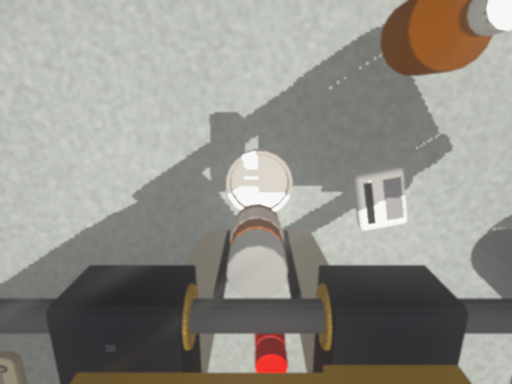

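carry_out(
  commands=[
    [[-0.1,0.1,2,0],[0,0,3,0],[0,0,2.5,0],[0,0,1,0],[0,0,0.4,0],[0,0,0.2,0],[0,0,0.1,0],[0,0,0.1,0],[0,0,0.05,0],[0,0,0,0],[0,0,0,0]],
  ],
)

```text
t: 23.52
tool_pos: [0.3739, 0.3034, 0.0577]
orientation: [2.221, 2.221, 0.002]
force: [-1.2, 0.4, -0.6]
opening: 0.0295
```

carry_out(
  commands=[
    [[0,0,0.1,0],[0,0,0.1,0],[0,0,0.05,0],[0,0,0.05,0],[0,0,0,0],[0,0,0,0]],
  ],
)

```text
t: 24.02
tool_pos: [0.3735, 0.3031, 0.0544]
orientation: [-2.221, -2.221, 0.0]
force: [-1.5, -0.5, 4.5]
opening: 0.0296
```

carry_out(
  commands=[
    [[0,0,0,0],[0,0,0,0],[0,0,0,0],[0,0,0,0],[0,0,0,0],[0,0,0,0],[0,0,-1,0],[0,0,-3,0],[0,0,-4,0],[0,0,-4,0],[0,0,-2,0],[0,0,0,0],[0,0,0,0],[0,0,0,0]],
  ],
  claw=5.5,
)

```text
t: 25.18
tool_pos: [0.3731, 0.3028, 0.1935]
orientation: [-2.221, -2.221, 0.001]
force: [-0.2, -0.2, -0.8]
opening: 0.055
```

```bash
python3 - <<'E'
from h import *
p,im=look('w15')
a=save('side','pics/side15.png');b=save('scene','pics/scene15.png')
A=cv2.resize(a[90:380,150:370],(396,522),interpolation=cv2.INTER_CUBIC);cv2.imwrite('pics/sideb.png',A[:,:,::-1])
A=cv2.resize(b[130:260,130:430],(800,347),interpolation=cv2.INTER_CUBIC);cv2.imwrite('pics/sceneb.png',A[:,:,::-1])
E
```

```text
[0.3731 0.3028 0.1935] dq 0.0242 op 0.055 t 25.1833
```

View pics/w15.png

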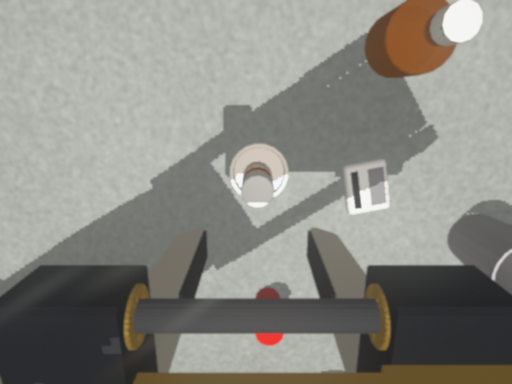

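View pics/sideb.png

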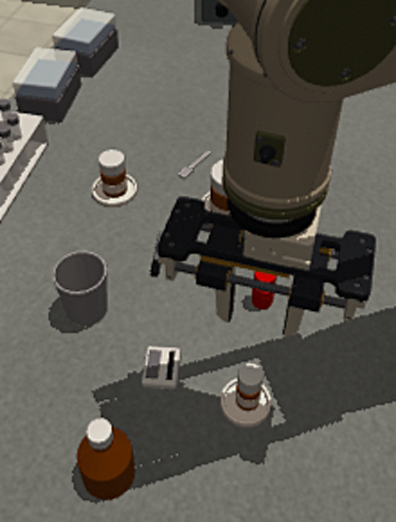

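View pics/sceneb.png

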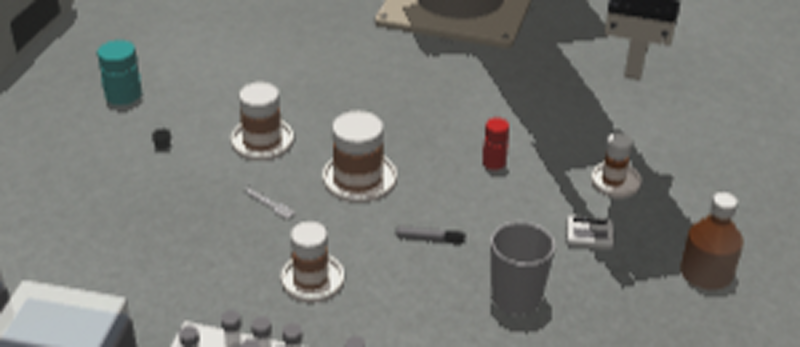

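All four jars stand upright in their own dishes. The beaker, bottle and look-alikes are where they were. I'll hand in now.

```bash
python3 -c "
from h import *
print(robot.close_job())"
```

```text
the job is handed in; nothing more can be done
None
```

All four jars are standing upright in the dishes of their own size, and I handed the job in at about 25 s of the 109 s allowed. I placed them from largest to smallest, gripping each across its cap and lowering it until light contact (force readings up to about 7 N) before opening the fingers.

- **Final views:** In the last scene picture every jar stands inside its dish's rim, and the wrist picture after each release showed the same. The beaker, bottle, red and turquoise look-alikes and small clutter appear where they were. I judged this by eye, without re-measuring.
- **Resting on the floor:** At contact the tool stood 2.9–3.0 mm higher than at each jar's grasp on the bench. That matches the 3 mm dish floor, so each jar should be flat on it.
- **Disagreement:** Positions from the wrist camera and the fixed cameras differed by about 2–4 mm, mostly in x. I averaged the two and used the fingers' midline in the picture, so the jars may be a few millimetres off-centre. Each dish allows about 12 mm all round.
- **Poor fits:** A few automatic circle fits failed where the arm's shadow fell, or found nothing. I took those positions by eye from the pictures instead.

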